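Refit the selector knob on the bench scale and hold it pressed

TASK

The bench scale has lost its selector knob: slide the knob along its holder, from under the two lips to the open end, and lift it out there. Turn it so that the flat in its bore matches the flat of the scale's bare D-shaft, push it fully home on the shaft, then press knob and shaft all the way in against the spring and finish while still gripping and pressing the knob, not letting go. Leave the bin, the carton and the tape roll where they are.

Things in the scene. Friction and masses are not known exactly. Their poses are not given: they have to be found in the camera images.
- knob_mid (a point): Centre of the loose black plastic selector knob (0.09 kg, 46 mm high, upright in the holder's lane), on its vertical axis, 23 mm above its underside; z up. From the underside up: round skirt 56 mm across, 10 mm thick; round hub 32 mm across up to 21 mm; then a straight grip wing along the knob's x, 16 mm thick along y, up to 46 mm. The wing's tapered nose, white line on top, points to +x.
- knob_bore (a point): Centre of the mouth of the knob's D-bore in its underside, on the knob's axis, same axes as knob_mid. The bore is 20.4 mm across and 18 mm deep; its flat is on the +x side (the side of the wing's nose), 3.7 mm from the axis. The wing's parallel faces run from x = -20 to +16 mm; its ends are at -22 and +27 mm.
- shaft_tip (a point): Centre of the top of the bare steel D-shaft, upright on the scale's deck; moves and turns with it. 18 mm across, stands 34 mm out of the deck, top 2.5 mm tapered to 14 mm. Its flat is on this frame's +x side, 2.5 mm from the axis; the white tick on the disc at its foot points the same way. Knob home: knob_mid 5 mm above this point, same x direction (within 10 degrees). It turns stiffly (0.15 N m).
- scale: The bench scale, fixed, white, 280 x 240 mm; origin on the table straight below the shaft. It reaches from 60 mm in front of the shaft (-x) to 220 mm behind it and 120 mm to either side. The control deck with the shaft is 60 mm above the table; a steel pan begins 77 mm behind the shaft, its top 78 mm above the table.
- plunger (a joint): How far the shaft is pressed down into the scale: 0 m out, 0.008 m fully in (a hard stop). The spring pushes back with 3 N at 0 and 9 N fully in. The knob does not touch the deck when it is fully in.
- bay (a point): Centre of the holder's open bay, on the lane floor, 6 mm above the table. x runs along the lane from here towards its closed far end, z up. The bay, -37.5 to +37.5 mm along x, has no lips: only here can the knob be lifted out. The lane is straight, 60 mm wide between walls 22 mm high over the table, with closed ends. The knob starts 68 to 128 mm along x.
- lane_end (a point): Centre of the lane floor at the closed far end of the holder (aluminium, fixed, 210 x 70 x 22 mm), 162.5 mm along x from the bay. From 37.5 to 162.5 mm two lips, undersides 12 mm above the lane floor, 4 mm thick, leave a slot 38 mm wide: the knob's hub runs in the slot, its skirt under the lips, so there it can only slide and turn. The wing stands clear above the lips.
- small_bin: Bystander: a small blue picking bin, 160 x 100 x 75 mm; origin at the centre of its underside. Not to be moved.
- carton: Bystander: a cardboard carton, 120 x 90 x 70 mm; origin at the centre of its underside. Not to be moved.
- tape_roll: Bystander: a roll of brown tape lying flat, 70 mm across, 24 mm high; origin at the centre of its underside. Not to be moved.
Not all that is in view belongs to the job. Leave any brown, green or purple look-alike of the part that bears knob_mid alone.

How it is judged:
By the outcome, as a careful person would: the job done as asked, in the order asked, and still so for the second after the job is handed in, while the arm keeps its last pose, push and grip.
It also fails if it takes over 45 s, if anything falls off the work surface, if the arm or the gripper's body presses on something with over 40 N, if the wrist force passes 120 N, or if a joint passes its speed limit or range.

ROBOT

A 7-joint arm with a two-finger parallel gripper is mounted at the origin on the work surface. World frame = base frame: x ahead of the robot, y to its left, z up, the work surface at z = 0. Lengths are in m, angles in rad, forces in N, time in s.
With the tool pointing down it reaches from about 0.35 to 0.9 m from the base axis. Payload 19.9 kg.
Tool frame: the origin (TCP) lies on the centre line of the jaws, within the pads' length; the fingertips stand ctrl.tips_ahead ahead of it and the grasp point (between the pads) is the TCP (ctrl.tips_ahead is the distance from the TCP to the fingertips, in m); z points along the fingers, y is the direction in which the jaws open and shut (so a half turn about z gives the same grasp; the last joint's range is limited). The gripper opens to 94 mm and grips with 3 to 60 N. Pads are 16 mm wide; open, the fingers measure 119 mm over their backs; the gripper's body (75 mm by 177 mm) begins 78 mm behind the grasp point.
Start: joints at [-1.24, 0.417, -0.01, 1.614, 0.005, 1.111, -0.053], TCP at [0.228, 0.582, 0.224] pointing down, gripper open.
Joint ranges: [-2.81, 2.81], [-0.39, 2.02], [-1.27, 1.25], [0.06, 2.57], [-1.19, 4.33], [0.19, 2], [-2.82, 2.82]. Speed limits (rad/s): [1.89, 1.89, 2.39, 2.39, 3.01, 3.01, 3.01].

INTERFACE

Orientations are given as a unit quaternion [w, x, y, z].
In Python, from rig import ctrl gives the robot as it stands.
- The arm moves only by the tool step_arm, never from a script. Its argument "moves" is a list that holds one entry, the list of rows, each a list of 7 numbers: the shift along the world's x, y, z in mm, then the turn, a rotation vector about the world's x, y, z in rad, then the closure, from 0 (fully open) to 1 (shut). In form: [[[x, y, z, rx, ry, rz, claw], ...]]. A call has 1 to 20 rows; each row is the pose to reach, as a shift and turn from the pose commanded when the call began; what a row does not reach only later rows make up. A row lasts 1/8 s, in which the tool goes at most 62.5 mm and 10.7 degrees, less where a joint would pass 70% of its speed; a pose out of reach is approached as far as the arm can. A call with a gripper value outside its range is refused whole. The fingers move at their own pace and stop on an object; "grip_force" is the grip in N (left out, the last holds). Time passes only in rows, so rows that repeat a pose let the fingers close. It gives the time, the measured TCP pose, the force and the opening at its end, in the units of the state.
- ctrl.get_obs(): the state, without advancing time (a new reading comes with each control period).
- ctrl.read_camera(name): name is "scene" or "top" or "wrist"; returns a dict with "image" (384x512x3 uint8, red, green, blue), "range_z" (384x512 float32, m along the optical axis (not along the pixel's ray), 0 where there is no reading), "camera_matrix" (3x3 intrinsics, pixels), "R" (3x3) and "t" (3): a world point X has camera coordinates R X + t. Camera axes: x right, y down, z forward; pixel columns grow to the right and rows downward; lengths in m; the calibration is good to about 2 mm. A picture is of the moment at which its call begins.
- ctrl.close_job(): hands the job in, once; it reports no verdict.
The state is a dict: "t": time; "joint_pos": joint angles; "qd": joint speeds; "joint_torque": joint torques, N m; "tcp_pos": TCP position; "tool_rot": TCP orientation; "ft_force": force on the tool from outside, world axes, zero at the start; "ft_torque": the same for the moment, N m; "width": finger opening in m.
Only numpy, scipy, OpenCV 4.12 (cv2) and the standard library are available. Lean on these libraries where they do the work, as an engineer would, in place of code of your own. Each camera call takes 0.05 s, during which the arm holds its last target. There are 200 camera calls.

## Working session

There is one attempt and no reset: what is moved stays moved. The work goes in short steps, Python scripts to look and compute and a tool call to move; the robot and the scene stay as the last step left them, time stands still between calls to the robot, and variables do not carry over. Pictures are saved under pics/ and viewed, about 8 in all and at most 12, crops included, and the job is handed in when it is done.

Besides the shell and the picture viewer there is one more tool, called after ">>>" by a JSON object that holds its "method" and its "body", one argument or row to a line. step_arm: Moves the arm, as the interface text tells. Its arguments: {"type":"object","properties":{"moves":{"type":"array"},"grip_force":{"type":"number"}},"required":["moves"]}

```bash
ls && mkdir -p pics && cat > h.py <<'E'
import numpy as np, cv2
from rig import ctrl
def shot(n):
    d=ctrl.read_camera(n); np.savez(f'{n}.npz',**d); return d
def load(n): return dict(np.load(f'{n}.npz'))
def bgr(d): return cv2.cvtColor(d['image'],cv2.COLOR_RGB2BGR)
def ray(d,u,v,z):
    K,R,t=d['camera_matrix'],d['R'],d['t']; c=-R.T@t
    r=R.T@np.linalg.solve(K,[u,v,1.]); return c+r*(z-c[2])/r[2]
def pt(d,u,v):
    K,R,t=d['camera_matrix'],d['R'],d['t']; Z=d['range_z'][int(v),int(u)]
    return R.T@(np.linalg.solve(K,[u,v,1.])*Z-t)
def proj(d,X):
    p=d['camera_matrix']@(d['R']@np.asarray(X)+d['t']); return p[:2]/p[2]
E
python3 - <<'E'
from h import *
a=shot('top');b=shot('scene')
o=ctrl.get_obs();print(o,ctrl.tips_ahead)
for n,d in(('top',a),('scene',b)): cv2.imwrite(f'pics/{n}0.png',bgr(d)); print(n,-d['R'].T@d['t'],d['camera_matrix'][0,0])
E
```

```text
pics
{'t': 0.1, 'joint_pos': array([-1.23947434,  0.41791003, -0.01031361,  1.61412006,  0.00471407,
        1.11072635, -0.05298221]), 'qd': array([-0.00013332, -0.00083354,  0.0004602 , -0.00035181,  0.00208688,
        0.0023551 , -0.00050361]), 'joint_torque': array([ 1.70049410e-03, -8.52583623e+01,  6.40437249e-01, -4.26700437e+01,
       -4.88197943e-02,  1.63087039e-02,  6.47832030e-05]), 'tcp_pos': array([0.22753927, 0.58175161, 0.22388789]), 'tool_rot': array([-5.80660703e-05,  1.85312718e-01,  9.82679435e-01, -5.67172507e-04]), 'ft_force': array([-0.23518786,  0.17911299, -0.52594848]), 'ft_torque': array([ 0.02616914, -0.06509825,  0.03094262]), 'width': 0.09419561637682357} 0.019
top [ 0.3069746  -0.00224639  1.37360929] 364.5366008545134
scene [ 1.09847518 -0.64644821  0.82006651] 346.5758119703113
```

View pics/top0.png

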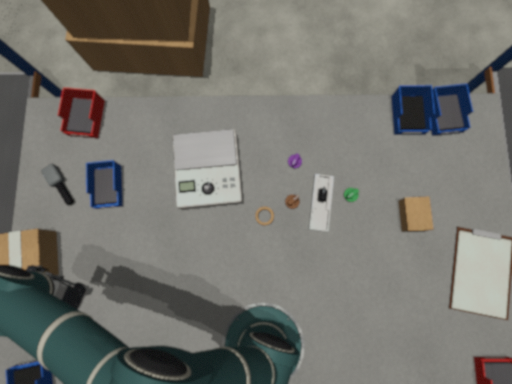

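View pics/scene0.png

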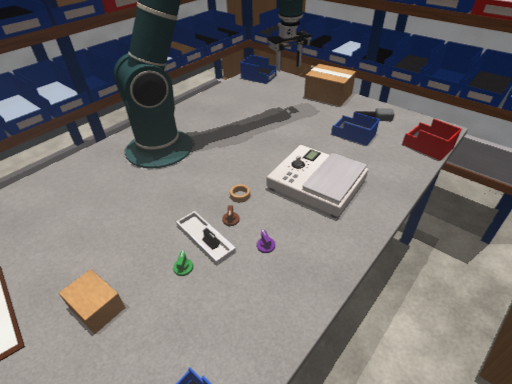

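Candidates in the top view are the black knob in the white holder at (322,195), and look-alikes in purple (294,160), brown (292,201) and green (351,194). The dark dial at (208,188) is the shaft on the scale. I choose the black one in the holder and check it with a close crop.

```bash
python3 - <<'E'
from h import *
a=load('top');b=load('scene')
A=cv2.resize(bgr(a)[165:240,300:375],(400,400),interpolation=cv2.INTER_CUBIC)
B=cv2.resize(bgr(a)[165:215,170:245],(400,267),interpolation=cv2.INTER_CUBIC)
C=cv2.resize(bgr(b)[205:265,170:240],(400,343),interpolation=cv2.INTER_CUBIC)
W=np.zeros((600,800,3),np.uint8);W[:400,:400]=A;W[:267,400:]=B;W[267:600,400:]=C[:333]
cv2.imwrite('pics/crop.png',W)
im=a['image'].astype(int)
# holder: white mask
m=((im.min(2)>170)).astype(np.uint8)
m[:,:300]=0;m[:,345:]=0;m[:165]=0;m[240:]=0
c=max(cv2.findContours(m,0,2)[0],key=cv2.contourArea);r=cv2.minAreaRect(c);print(r)
for p in cv2.boxPoints(r):print(p,ray(a,*p,.022))
for n,u,v,z in(('knob',322,195,.05),('shaft',208,188,.08),('tape',265,215,.024),('brown',292,201,.04),('green',351,194,.04)):print(n,ray(a,u,v,z),pt(a,u,v))
E
```

```text
((321.3902282714844, 201.98780822753906), (18.00033950805664, 54.66360855102539), 6.340191841125488)
[309.42682 228.15854] [ 0.41069821 -0.17673378  0.022     ]
[315.46338 173.82928] [ 0.61616736 -0.20605499  0.022     ]
[333.35364 175.81708] [ 0.60787708 -0.27347465  0.022     ]
[327.31708 230.14633] [ 0.40293209 -0.24239528  0.022     ]
knob [ 0.52979769 -0.22308612  0.05      ] [ 0.52989509 -0.22318265  0.04942144]
shaft [0.5536397  0.19258012 0.08      ] [0.5528243  0.19193609 0.08427626]
tape [ 0.46045875 -0.0131032   0.024     ] [ 4.63161340e-01 -1.32943687e-02  2.35704393e-04]
brown [ 0.50986356 -0.11322805  0.04      ] [ 0.50872076 -0.11260292  0.04751179]
green [ 0.53439675 -0.33208939  0.04      ] [ 0.53298413 -0.33004059  0.04828363]
```

View pics/crop.png

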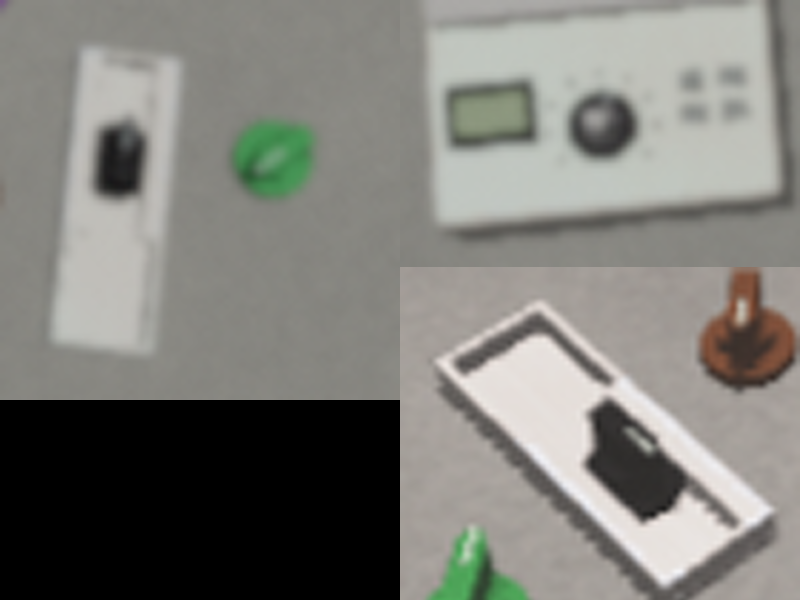

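The crop shows the black knob in the lane, in the lipped half. The holder's open bay is the near (-x) end. I go above the shaft for a wrist look, then to the knob.

>>> {"method": "step_arm", "body": {
  "moves": [
    [[320, -390, 80, 0, 0, 0.2, 0], [320, -390, 80, 0, 0, 0.2, 0], [320, -390, 80, 0, 0, 0.2, 0], [320, -390, 80, 0, 0, 0.2, 0], [320, -390, 80, 0, 0, 0.2, 0], [320, -390, 80, 0, 0, 0.2, 0], [320, -390, 80, 0, 0, 0.2, 0], [320, -390, 80, 0, 0, 0.2, 0], [320, -390, 80, 0, 0, 0.2, 0], [320, -390, 80, 0, 0, 0.2, 0], [320, -390, 80, 0, 0, 0.2, 0]]
  ]
}}

```text
t: 1.48
tcp_pos: [0.5466, 0.1937, 0.304]
tool_rot: [-0.0, 0.085, 0.996, 0.0]
ft_force: [-0.2, 0.5, 0.6]
width: 0.094
```

```bash
python3 - <<'E'
from h import *
d=shot('wrist');cv2.imwrite('pics/w1.png',bgr(d)); np.savez('wshaft.npz',**d)
print(-d['R'].T@d['t'],d['R'],d['camera_matrix'][0,0]); o=ctrl.get_obs();print(o['t'],o['tcp_pos'],o['joint_pos'])
print(proj(d,[.5536,.1926,.09]))
E
```

```text
[0.48054714 0.20550109 0.46350036] [[ 1.69595939e-01  9.85513682e-01  2.36989093e-06]
 [ 9.58713000e-01 -1.64984397e-01  2.31623687e-01]
 [ 2.28268704e-01 -3.92801647e-02 -9.72805462e-01]] 272.56653878028953
1.525 [0.54667549 0.19364091 0.30412824] [-0.56096993  0.27478345  0.20762299  1.63648562 -0.05965127  1.23704645
  1.0590175 ]
[258.53917517 185.10265891]
```

View pics/w1.png

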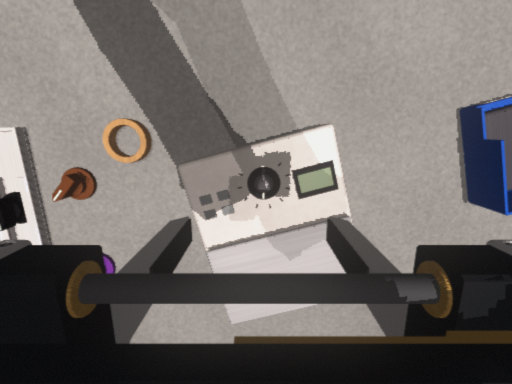

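The scale's shaft is at (263,182) in the wrist view, with its white tick at about (263,196), pointing roughly to world +x. I measure both, then move to the knob.

```bash
cat >> h.py <<'E'
def cloud(d):
    v,u=np.mgrid[:384,:512]; Z=d['range_z']
    P=np.linalg.solve(d['camera_matrix'],np.stack([u.ravel(),v.ravel(),np.ones(u.size)]))*Z.ravel()
    return (d['R'].T@(P-d['t'][:,None])).T.reshape(384,512,3)
E
python3 - <<'E'
from h import *
d=load('wshaft');C=cloud(d);im=d['image'].astype(int)
s=np.s_[160:210,238:290]
c=C[s];g=im[s].mean(2)
hi=(c[...,2]>.088)&(c[...,2]<.10); print('tip',hi.sum(),c[hi].mean(0),np.median(c[hi][:,2]),c[hi].min(0),c[hi].max(0))
vv,uu=np.nonzero(hi);print('pix',uu.mean()+238,vv.mean()+160)
dark=(g<75).astype(np.uint8)
k=max(cv2.findContours(dark,0,2)[0],key=cv2.contourArea);(e,r)=cv2.minEnclosingCircle(k);print('dark',e[0]+238,e[1]+160,r,cv2.contourArea(k),ray(d,e[0]+238,e[1]+160,.062))
np.set_printoptions(linewidth=200)
print(g[5:48,12:38].astype(int))
print('deck z',C[205,275],C[175,215])
E
```

```text
tip 94 [0.55470184 0.19943677 0.09267452] 0.09303810568107332 [0.5486591  0.19119499 0.0884686 ] [0.56109387 0.20724788 0.09427754]
pix 263.531914893617 185.4255319148936
dark 263.30645179748535 182.5 16.497079849243164 749.0 [0.55637436 0.19934196 0.062     ]
[[107 107 106 ... 112 111 112]
 [106 105 107 ... 110 112 111]
 [107 105 105 ... 112 113 111]
 ...
 [209 210 210 ... 216 216 216]
 [210 210 211 ... 218 216 216]
 [211 211 211 ... 219 217 218]]
deck z [0.59451522 0.21118256 0.05962781] [0.53330479 0.1299611  0.05967162]
```

>>> {"method": "step_arm", "body": {
  "moves": [
    [[-20, -412, -10, 0, 0, 0, 0], [-20, -412, -10, 0, 0, 0, 0], [-20, -412, -10, 0, 0, 0, 0], [-20, -412, -10, 0, 0, 0, 0], [-20, -412, -10, 0, 0, 0, 0], [-20, -412, -10, 0, 0, 0, 0], [-20, -412, -10, 0, 0, 0, 0], [-20, -412, -10, 0, 0, 0, 0], [-20, -412, -10, 0, 0, 0, 0]]
  ]
}}

```text
t: 2.65
tcp_pos: [0.528, -0.2182, 0.2942]
tool_rot: [-0.0, 0.085, 0.996, 0.0]
ft_force: [0.8, 0.2, -0.5]
width: 0.094
```

```bash
python3 - <<'E'
from h import *
d=shot('wrist'); np.savez('wknob.npz',**d)
o=ctrl.get_obs();print(o['t'],o['tcp_pos'],o['joint_pos'],proj(d,[.53,-.223,.05]))
u,v=proj(d,[.53,-.223,.05]).astype(int)
I=bgr(d)[max(0,v-75):v+75,u-100:u+100]
cv2.imwrite('pics/w2.png',cv2.resize(I,None,fx=4,fy=4,interpolation=cv2.INTER_CUBIC));print(u-100,max(0,v-75))
E
```

```text
2.7 [ 0.52811017 -0.21805784  0.29431644] [-0.0271954   0.27963659  0.4505448   1.67787131 -0.12920393  1.21372746
  1.85383032] [255.48617944 178.28905271]
155 103
```

View pics/w2.png

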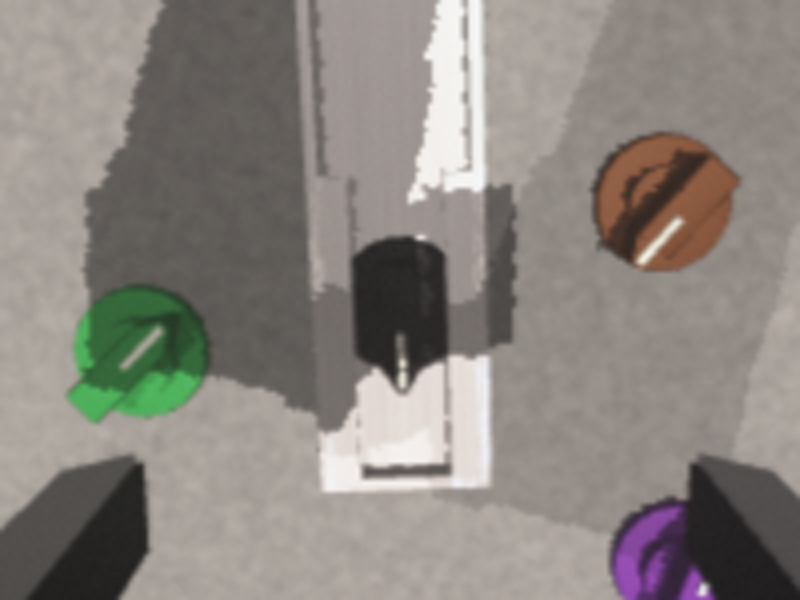

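The crop (origin (155,103), 4x) shows the black knob's wing along the lane. Its white line runs (402,335)-(402,388) in the crop and the nose points to the far end. The lips begin at crop row ~178 and the bay is above that. Now I measure the wing, lane and tick.

```bash
python3 - <<'E'
from h import *
d=load('wknob');C=cloud(d);im=d['image'].astype(int)
s=np.s_[150:215,225:290];c=C[s];i=im[s]
hi=(c[...,2]>.046)&(c[...,2]<.06)
k=max(cv2.findContours(hi.astype(np.uint8),0,2)[0],key=cv2.contourArea)
P=c[hi][:,:2];m=P.mean(0);w,V=np.linalg.eigh(np.cov((P-m).T));a=V[:,1]*np.sign(V[0,1])
q=(P-m)@np.c_[a,V[:,0]];print('wing',hi.sum(),m,np.degrees(np.arctan2(a[1],a[0])),q.min(0),q.max(0),np.median(c[hi][:,2]))
wl=hi&(i.min(2)>110);L=c[wl];print('line',wl.sum(),L)
# white-line in ray-plane
vv,uu=np.nonzero(wl);W=np.array([ray(d,u+225,v+150,.052)[:2] for u,v in zip(uu,vv)]);mm=W.mean(0);f=cv2.fitLine(W.astype(np.float32),2,0,.01,.01).ravel();print(mm,np.degrees(np.arctan2(f[1],f[0])))
# holder rim: points z ~.022
R=(abs(C[...,2]-.0215)<.004);R[:,:200]=0;R[:,300:]=0
k=max(cv2.findContours(R.astype(np.uint8),0,2)[0],key=cv2.contourArea)
X=np.array([C[p[0][1],p[0][0],:2] for p in k],np.float32)
r=cv2.minAreaRect((X*1000));print('holder',r);print(cv2.boxPoints(r))
d=load('wshaft')
im=d['image'].astype(int);t=im[186:200,254:274].mean(2).astype(int)
print('\n'.join(' '.join(f'{x:3d}' for x in r) for r in t))
E
```

```text
wing 316 [ 0.53722761 -0.22618576] -7.810677848931733 [-0.02186426 -0.0078158 ] [0.02685666 0.00800104] 0.05113083486067316
line 26 [[ 0.55034597 -0.22729829  0.05134428]
 [ 0.55204602 -0.22760709  0.05057979]
 [ 0.55219618 -0.22608852  0.05106002]
 [ 0.5534688  -0.22785067  0.05107043]
 [ 0.55384357 -0.22638135  0.0505585 ]
 [ 0.55465444 -0.22803918  0.05258096]
 [ 0.5566957  -0.22842631  0.0504177 ]
 [ 0.55694723 -0.22692509  0.05044837]
 [ 0.55795285 -0.22246457  0.04948416]
 [ 0.55694696 -0.23462561  0.05149961]
 [ 0.55760743 -0.23010652  0.05197946]
 [ 0.55769943 -0.22857306  0.05267362]
 [ 0.55816263 -0.22712459  0.05181593]
 [ 0.55860075 -0.23336307  0.05210357]
 [ 0.55911866 -0.23037145  0.05209689]
 [ 0.55977411 -0.22896671  0.05046168]
 [ 0.55987812 -0.22743138  0.05109875]
 [ 0.56050899 -0.23216895  0.05166202]
 [ 0.56104745 -0.23073844  0.05052537]
 [ 0.56099102 -0.22916292  0.05180499]
 [ 0.56130518 -0.22767632  0.05158034]
 [ 0.56180677 -0.22622505  0.05060136]
 [ 0.56260353 -0.23101363  0.05050384]
 [ 0.56295049 -0.22952893  0.05015545]
 [ 0.56306103 -0.22799124  0.050
[... 713 characters left out ...]
  53  54  55  57  60  60  57  55  56  54  47  46  47  48  46
 44  46  45  46  47  46  48  53  69 106  82  58  52  48  47  45  46  46  46  47
 45  49  51  53  51  47  49  58 120 198 140  64  48  45  45  48  46  46  46  50
 50  47  52  54  53  53  54  74 164 216 146  62  48  46  46  49  46  47  48  49
 71  59  54  55  56  53  57  76 169 218 147  62  46  49  50  47  47  48  52  63
133  90  65  55  55  53  55  73 167 218 148  64  50  52  55  52  55  72  98 125
199 162 112  77  65  60  58  72 167 212 144  70  57  62  63  76 105 146 193 209
207 201 180 143 118 101  91  90 156 181 129  85  83 102 115 147 193 210 216 218
209 207 207 205 203 187 175 157 153 172 162 151 157 196 210 212 217 217 217 217
```

```bash
python3 - <<'E'
from h import *
d=load('wshaft')
for z in(.06,.063):
    a=ray(d,262.97,192.5,z);b=ray(d,262.97,197.5,z);print(a,b,np.degrees(np.arctan2(*(b-a)[1::-1])))
    a=ray(d,263.3,182.5,z);print(a,np.degrees(np.arctan2(*(b-a)[1::-1])))
E
```

```text
[0.57188217 0.19624966 0.06      ] [0.57959002 0.19495152 0.06      ] -9.559950547673791
[0.55675044 0.19930171 0.06      ] -10.7837982084741
[0.5712031  0.19631845 0.063     ] [0.57885364 0.19502996 0.063     ] -9.559950547673706
[0.55618387 0.1993478  0.063     ] -10.78379820847404
```

>>> {"method": "step_arm", "body": {
  "moves": [
    [[9, -8, -60, 0, 0, 0.034, 0.4], [9, -8, -110, 0, 0, 0.034, 0.4], [9, -8, -165, 0, 0, 0.034, 0.4], [9, -8, -190, 0, 0, 0.034, 0.4], [9, -8, -190, 0, 0, 0.034, 0.4], [9, -8, -190, 0, 0, 0.034, 0.4]]
  ]
}}

```text
t: 3.45
tcp_pos: [0.5375, -0.2274, 0.1058]
tool_rot: [0.001, 0.069, 0.998, -0.0]
ft_force: [0.6, 0.8, -0.0]
width: 0.0564
```

>>> {"method": "step_arm", "body": {
  "moves": [
    [[0, 0, -35, 0, 0, 0, 0.4], [0, 0, -58, 0, 0, 0, 0.4], [0, 0, -58, 0, 0, 0, 0.4], [0, 0, -58, 0, 0, 0, 0.4]]
  ]
}}

```text
t: 3.95
tcp_pos: [0.5376, -0.2282, 0.0482]
tool_rot: [0.001, 0.069, 0.998, -0.0]
ft_force: [0.1, 0.3, 0.0]
width: 0.0564
```

```bash
python3 - <<'E'
from h import *
d=shot('wrist');o=ctrl.get_obs();print(o['t'],o['tcp_pos'],o['tool_rot'],o['ft_force'])
print(proj(d,[.537,-.226,.052]))
cv2.imwrite('pics/w3.png',cv2.resize(bgr(d)[130:384,130:390],None,fx=2,fy=2))
E
```

```text
4.0 [ 0.53753995 -0.22818182  0.04809752] [ 1.11844845e-03  6.92677422e-02  9.97597447e-01 -2.51897504e-04] [0.47572518 0.21255202 0.06498573]
[261.35695192 241.85912067]
```

View pics/w3.png

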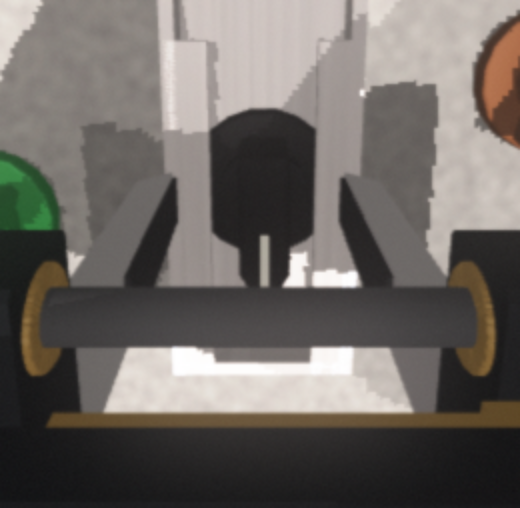

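The black knob stands midway between the fingers (crop x≈262; fingers at 176 and 342), with the white line pointing to the far end. Close on it.

>>> {"method": "step_arm", "body": {
  "moves": [
    [[0, 0, 0, 0, 0, 0, 0.7], [0, 0, 0, 0, 0, 0, 1], [0, 0, 0, 0, 0, 0, 1], [0, 0, 0, 0, 0, 0, 1]]
  ],
  "grip_force": 30
}}

```text
t: 4.5
tcp_pos: [0.5366, -0.2279, 0.0465]
tool_rot: [0.0, 0.069, 0.998, -0.0]
ft_force: [-0.2, 0.2, 0.9]
width: 0.0198
```

>>> {"method": "step_arm", "body": {
  "moves": [
    [[0, 0, 0, 0, 0, 0, 1], [-10, 2, 0, 0, 0, 0, 1], [-25, 4, 0, 0, 0, 0, 1]]
  ]
}}

```text
t: 4.88
tcp_pos: [0.5109, -0.2238, 0.0464]
tool_rot: [0.0, 0.069, 0.998, -0.0]
ft_force: [0.5, -0.7, 1.0]
width: 0.0158
```

>>> {"method": "step_arm", "body": {
  "moves": [
    [[-20, 3, 0, 0, 0, 0, 1], [-40, 6, 0, 0, 0, 0, 1], [-55, 8, 0, 0, 0, 0, 1], [-65, 9, 0, 0, 0, 0, 1], [-65, 9, 0, 0, 0, 0, 1], [-65, 9, 0, 0, 0, 0, 1]]
  ]
}}

```text
t: 5.62
tcp_pos: [0.4471, -0.215, 0.0464]
tool_rot: [0.0, 0.069, 0.998, -0.0]
ft_force: [0.5, 0.8, -0.7]
width: 0.0162
```

```bash
python3 - <<'E'
from h import *
o=ctrl.get_obs();print(o['t'],o['tcp_pos'],o['ft_force'])
d=shot('wrist')
cv2.imwrite('pics/w4.png',cv2.resize(bgr(d)[130:384,130:390],None,fx=2,fy=2))
E
```

```text
5.625 [ 0.44709726 -0.21499396  0.04644202] [ 0.52599415  0.81786529 -0.6758509 ]
```

View pics/w4.png

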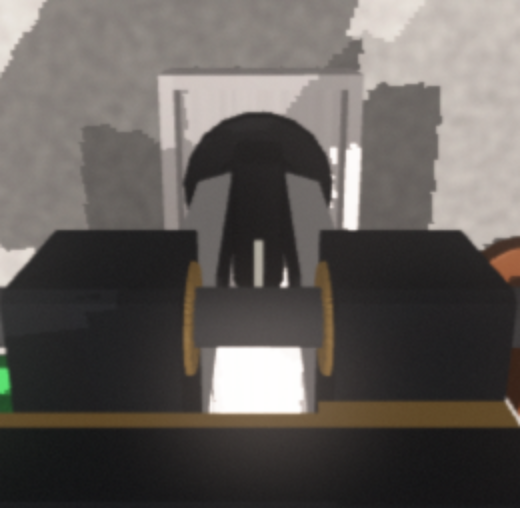

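The knob's skirt lies in the open bay (crop (258,160), clear of the lips). Lift, then transfer above the shaft.

>>> {"method": "step_arm", "body": {
  "moves": [
    [[0, 0, 8, 0, 0, 0, 1], [0, 0, 20, 0, 0, 0, 1], [0, 0, 60, 0, 0, 0, 1], [0, 0, 110, 0, 0, 0, 1], [0, 0, 150, 0, 0, 0, 1], [0, 0, 150, 0, 0, 0, 1], [0, 0, 150, 0, 0, 0, 1]]
  ]
}}

```text
t: 6.55
tcp_pos: [0.4464, -0.2147, 0.1962]
tool_rot: [-0.0, 0.069, 0.998, 0.0]
ft_force: [-1.0, -0.2, -1.6]
width: 0.0156
```

```bash
python3 - <<'E'
from h import *
o=ctrl.get_obs();print(o['t'],o['tcp_pos'],o['tool_rot'],o['ft_force'],o['width'])
d=shot('wrist');np.savez('whold.npz',**d)
C=cloud(d);T=o['tcp_pos']
s=np.s_[150:290,180:340];c=C[s]-T;
# top-of-skirt points expected at z = TCP -.0265 ; wing top
for lo,hi in((-.036,-.026),(-.026,-.01),(0,.012)):
    k=(c[...,2]>lo)&(c[...,2]<hi);k&=abs(c[...,0])<.05;k&=abs(c[...,1])<.05
    p=c[k]; print(lo,k.sum(),np.median(p,0),p.min(0),p.max(0))
cv2.imwrite('pics/w5.png',cv2.resize(bgr(d)[130:300,160:360],None,fx=3,fy=3))
E
```

```text
6.55 [ 0.44638045 -0.2147013   0.19621639] [-4.73695977e-05  6.92839464e-02  9.97596974e-01  9.67186715e-05] [-0.96274415 -0.19152063 -1.60690089] 0.01557115284643372
-0.036 1432 [-0.0152111   0.00345271 -0.03132039] [-0.02751827 -0.02744439 -0.03595334] [ 0.01068172  0.02817605 -0.02611004]
-0.026 201 [-0.01129643  0.00358597 -0.0148476 ] [-0.02241208 -0.01685221 -0.02575034] [-0.00660744  0.01954812 -0.01002893]
0 2019 [-0.00551565  0.00059     0.00472158] [-2.23567834e-02 -1.83716029e-02  2.45569747e-05] [0.02074258 0.02134864 0.01197587]
```

View pics/w5.png

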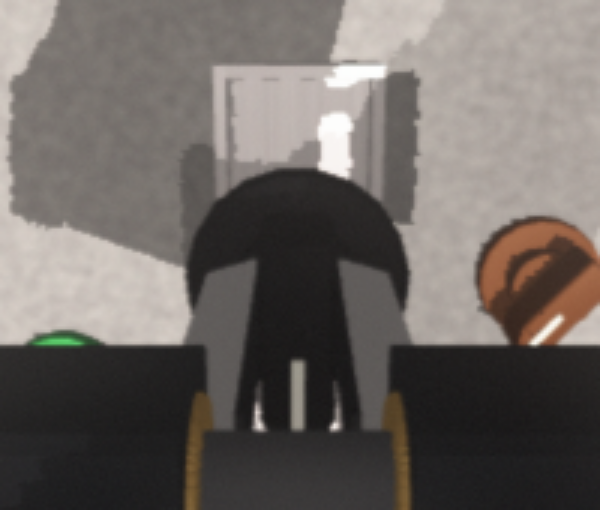

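The knob is held square, its skirt and nose line visible. From the depth, its axis is within 0.5 mm of the TCP. I go beside the shaft for a close look with the knob held.

>>> {"method": "step_arm", "body": {
  "moves": [
    [[174, 405, 10, 0, 0, -0.04, 1], [174, 405, 10, 0, 0, -0.04, 1], [174, 405, 10, 0, 0, -0.04, 1], [174, 405, 10, 0, 0, -0.04, 1], [174, 405, 10, 0, 0, -0.04, 1], [174, 405, 10, 0, 0, -0.04, 1], [174, 405, 10, 0, 0, -0.04, 1], [174, 405, 10, 0, 0, -0.04, 1], [174, 405, 10, 0, 0, -0.04, 1], [174, 405, 10, 0, 0, -0.04, 1], [174, 405, 10, 0, 0, -0.04, 1]]
  ]
}}

```text
t: 7.98
tcp_pos: [0.6206, 0.189, 0.2065]
tool_rot: [-0.0, 0.09, 0.996, -0.0]
ft_force: [-0.4, -0.1, -1.0]
width: 0.0157
```

```bash
python3 - <<'E'
from h import *
o=ctrl.get_obs();print(o['t'],o['tcp_pos'],o['tool_rot'],o['ft_force'],o['width'])
d=shot('wrist');np.savez('wclose.npz',**d)
u,v=proj(d,[.5566,.1993,.06]).astype(int);print(u,v,proj(d,[.5566,.1993,.094]))
y0=max(0,v-60)
cv2.imwrite('pics/w6.png',cv2.resize(bgr(d)[y0:y0+120,u-80:u+80],None,fx=5,fy=5,interpolation=cv2.INTER_CUBIC));print(u-80,y0)
C=cloud(d);c=C[y0:y0+120,u-80:u+80]
k=(c[...,2]>.0915)&(c[...,2]<.097)&(np.hypot(c[...,0]-.5566,c[...,1]-.1993)<.02);p=c[k];print('tip',k.sum(),p.mean(0),p.min(0),p.max(0))
E
```

```text
7.975 [0.62056498 0.18895367 0.20650408] [-1.08449816e-06  8.99620954e-02  9.95945185e-01 -9.58829107e-05] [-0.36133443 -0.09917179 -1.04109024] 0.015692404468373743
257 132 [257.01198983 132.86349183]
177 72
tip 161 [0.55531374 0.19956539 0.09302438] [0.54909595 0.1909806  0.09150066] [0.5609767  0.20728085 0.09496184]
```

View pics/w6.png

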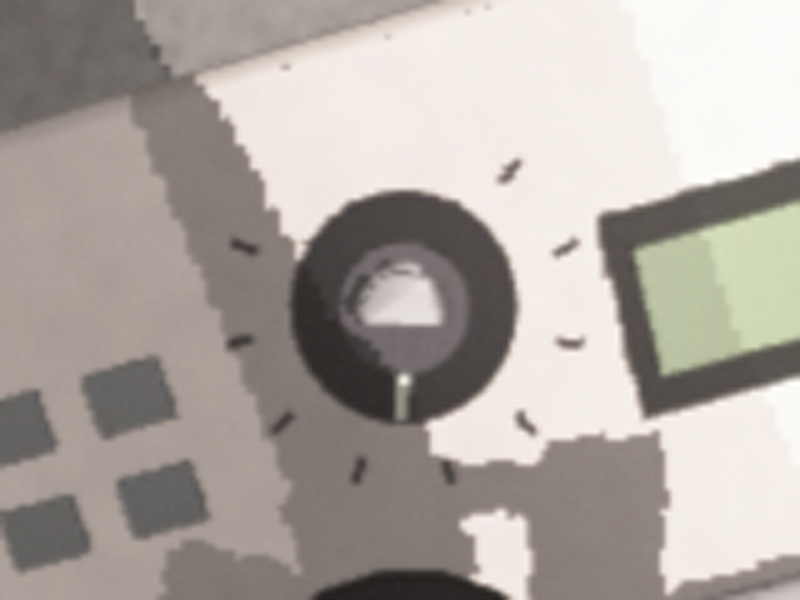

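The close crop (origin (177,72), 5x) shows the disc centred at crop (404,307). The flat is horizontal at row 325 and the tick is straight below at (403,395), so both lie square to the jaws and the angle matches.

```bash
python3 - <<'E'
from h import *
d=load('wclose')
for z in(.06,.063):print(ray(d,257.4,133.0,z))
# top face: flat line mid & round edge from crop, z=.094
f=lambda x,y:(177+(x+.5)/5-.5,72+(y+.5)/5-.5)
print('flat',ray(d,*f(402,325),.094),'tick',ray(d,*f(403,375),.062),ray(d,*f(403,420),.062))
# knob skirt in view, relative to TCP
C=cloud(d);T=np.array([.62056,.18895,.2065]);c=C-T
k=(c[...,2]>-.042)&(c[...,2]<-.02)&(np.hypot(c[...,0],c[...,1])<.032)
p=c[k][:,:2];hull=cv2.convexHull((p*1000).astype(np.float32))[:,0]
r=np.array([.9839,-.1793]);x=hull@r;h=hull[x<0]
from scipy.optimize import least_squares
s=least_squares(lambda q:np.hypot(*(h-q[:2]).T)-q[2],[0,0,28],loss='soft_l1');print('knob rel TCP mm',s.x,np.abs(s.fun).max())
E
```

```text
[0.55708724 0.19941806 0.06      ]
[0.55706144 0.19943834 0.063     ]
flat [0.56009234 0.19864696 0.094     ] tick [0.57136834 0.19658793 0.062     ] [0.58103795 0.19481432 0.062     ]
knob rel TCP mm [ 0.09853375  0.14792013 27.59316938] 0.21109037203804348
```

>>> {"method": "step_arm", "body": {
  "moves": [
    [[-30, 5, 0, 0, 0, 0, 1], [-63.5, 10, 0, 0, 0, 0, 1], [-63.5, 10, -35, 0, 0, 0, 1], [-63.5, 10, -60, 0, 0, 0, 1], [-63.5, 10, -60, 0, 0, 0, 1], [-63.5, 10, -60, 0, 0, 0, 1], [-63.5, 10, -60, 0, 0, 0, 1]]
  ]
}}

```text
t: 8.9
tcp_pos: [0.5577, 0.2001, 0.1476]
tool_rot: [0.001, 0.089, 0.996, 0.0]
ft_force: [-0.6, 0.7, -0.2]
width: 0.0155
```

>>> {"method": "step_arm", "body": {
  "moves": [
    [[-0.5, -0.8, -5, 0, 0, 0, 1], [-0.5, -0.8, -10, 0, 0, 0, 1], [-0.5, -0.8, -15, 0, 0, 0, 1], [-0.5, -0.8, -18, 0, 0, 0, 1], [-0.5, -0.8, -18, 0, 0, 0, 1]]
  ]
}}

```text
t: 9.52
tcp_pos: [0.5565, 0.1992, 0.1281]
tool_rot: [-0.0, 0.089, 0.996, -0.0]
ft_force: [0.9, 0.0, -0.8]
width: 0.0155
```

No contact force, and the underside is 6 mm below the tip, so the bore has entered. Continue to home.

>>> {"method": "step_arm", "body": {
  "moves": [
    [[0, 0, -4, 0, 0, 0, 1], [0, 0, -8, 0, 0, 0, 1], [0, 0, -10, 0, 0, 0, 1], [0, 0, -12, 0, 0, 0, 1], [0, 0, -12, 0, 0, 0, 1]]
  ]
}}

```text
t: 10.15
tcp_pos: [0.5567, 0.1992, 0.1164]
tool_rot: [0.0, 0.089, 0.996, -0.0]
ft_force: [-1.1, 0.6, -0.6]
width: 0.0157
```

>>> {"method": "step_arm", "body": {
  "moves": [
    [[0, 0, 0, 0, 0, 0, 1], [0, 0, -2, 0, 0, 0, 1], [0, 0, -4, 0, 0, 0, 1], [0, 0, -4, 0, 0, 0, 1]]
  ],
  "grip_force": 50
}}

```text
t: 10.65
tcp_pos: [0.5568, 0.1993, 0.1125]
tool_rot: [0.0, 0.089, 0.996, 0.0]
ft_force: [-1.0, -0.1, 4.9]
width: 0.0157
```

>>> {"method": "step_arm", "body": {
  "moves": [
    [[0, 0, -2, 0, 0, 0, 1], [0, 0, -4, 0, 0, 0, 1], [0, 0, -5, 0, 0, 0, 1], [0, 0, -5, 0, 0, 0, 1]]
  ]
}}

```text
t: 11.15
tcp_pos: [0.5569, 0.1993, 0.1082]
tool_rot: [0.0, 0.089, 0.996, 0.0]
ft_force: [-4.4, -1.7, 13.9]
width: 0.0157
```

>>> {"method": "step_arm", "body": {
  "moves": [
    [[0.2, 0.1, -0.6, 0, 0, 0, 1], [0.2, 0.1, -1, 0, 0, 0, 1], [0.2, 0.1, -1, 0, 0, 0, 1], [0.2, 0.1, -1, 0, 0, 0, 1]]
  ]
}}

```text
t: 11.65
tcp_pos: [0.5572, 0.1994, 0.1079]
tool_rot: [0.0, 0.089, 0.996, 0.0]
ft_force: [-9.6, -3.5, 26.7]
width: 0.0158
```

```bash
python3 - <<'E'
from h import *
d=shot('wrist');b=shot('scene');o=ctrl.get_obs();print(o['t'],o['tcp_pos'],o['tool_rot'],o['ft_force'],o['width'])
C=cloud(d);c=C-o['tcp_pos']
k=(c[...,2]>-.036)&(c[...,2]<-.024)&(np.hypot(c[...,0],c[...,1])<.032)&(c[...,0]<-.012)&(np.arange(384)[:,None]>0)
print('skirt top rel TCP z',k.sum(),np.median(c[k],0),'abs',np.median(C[k][:,2]))
W=np.zeros((380,800,3),np.uint8);W[:,:400]=cv2.resize(bgr(d)[130:320,160:360],(400,380));W[:,400:]=cv2.resize(bgr(b)[110:220,250:370],(400,380))
cv2.imwrite('pics/end.png',W)
E
```

```text
11.75 [0.5571885  0.19945813 0.10794608] [4.08711888e-04 8.93435949e-02 9.96000716e-01 3.60003601e-04] [-7.87134233 -3.73115414 26.98714572] 0.01600052519832455
skirt top rel TCP z 888 [-0.01966302 -0.0005301  -0.03125633] abs 0.07668974975987738
```

View pics/end.png

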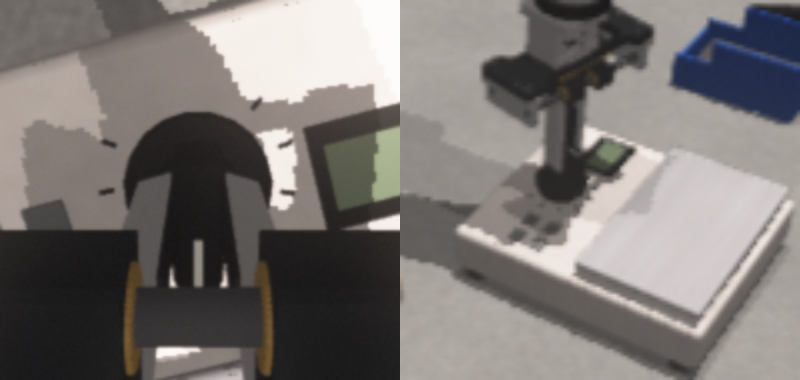

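The press is against a hard stop at 27 N, above the spring's 9 N. The knob is unslipped in the grip, and its skirt top is at about 77 mm (78 expected fully in). Hand in.

```bash
python3 -c "
from rig import ctrl
print(ctrl.close_job());print(ctrl.get_obs()['ft_force'])"
```

```text
the job is handed in; nothing more can be done
None
the job is handed in; nothing more can be done
```

I slid the black knob out from under the lips to the open bay and lifted it there. I turned it to about -10° to match the shaft's flat, seated it on the D-shaft, and pressed it in to the stop. The job was handed in at about 11.8 s, with the gripper still holding and pressing the knob.

**Last checks before hand-in:**
- **Press:** the wrist read 27 N upward. That is well above the spring's 9 N, and the knob hardly moved further, so it is on the hard stop.
- **Height:** the skirt top measured about 77 mm, against 78 mm expected when fully in. The knob sat at the same height in the grip as when first lifted, so it had not slipped.
- **Position:** the TCP was within about 0.5 mm of the measured shaft axis, and the jaw angle agreed with the tick within about 1°.
- **Side load:** about 9 N sideways remained while pressing, and I left it.
- **Bystanders:** I kept clear of the bin, carton and tape roll, and nothing touched them. I did not measure their positions again at the end.

I could not read the force after hand-in, because the interface closes then.

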